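# Take the infuser out of the teapot and lock the lid for pouring

### The arm

A 6-joint arm with a two-finger parallel gripper is mounted at the origin on the work surface; the furniture and walls round the work are solid. World frame = base frame: x ahead of the robot, y to its left, z up, the work surface at z = 0. Lengths are in m, angles in rad, forces in N, time in s.
With the tool pointing down it reaches from about 0.425 to 0.925 m from the base axis. Payload 12.5 kg.
Tool frame: the origin (TCP) lies midway between the tips of the shut fingers; the grasp point (between the pads) lies r.grasp_offset behind it (r.grasp_offset is the distance from the TCP to the grasp point, in m); z points along the fingers, y is the line along which they close (so a half turn about z gives the same grasp; the last joint's range is limited). The gripper opens to 85 mm and grips with 20 to 120 N. Pads are 22 mm wide; open, the fingers measure 114 mm over their backs; the gripper's body (76 mm by 85 mm) begins 54 mm behind the grasp point. The pads swing forward as they close: fully open they stand 13 mm farther back than shut.
Start: joints at [-1.424, 0.491, 1.559, -0, 1.092, -0.106], TCP at [0.156, -0.605, 0.207] pointing down, gripper open.
Joint ranges: [-3.1, 3.1], [-0.84, 2.19], [0.05, 2.79], [-1.13, 4.28], [0.06, 2.93], [-2.69, 2.69]. Speed limits (rad/s): [2.22, 2.22, 2.79, 3.14, 3.14, 3.14].

### API

Orientations are given as a unit quaternion [x, y, z, w].
In Python, from station import r gives the robot as it stands.
- The arm moves only by the shell command python3 -m pendant 'ROWS' [OPENING] [FORCE]. ROWS is JSON, a list of rows, each a list of 2 entries, a list of its own where there are three numbers: the shift along the world's x, y, z in mm, then the turn, a rotation vector about the world's x, y, z in rad. A call has 1 to 10 rows; each row shifts and turns the commanded pose from where the row before left it; what a row does not reach is not made up. A row lasts 1/8 s, in which the tool goes at most 62.5 mm and 10.7 degrees, less where a joint would pass 70% of its speed; a pose out of reach is approached as far as the arm can. A call with a gripper value outside its range is refused whole. OPENING is the closure, from 0 (fully open) to 1 (shut), set as the call begins (- or left out, the last holds). The fingers move at their own pace and stop on an object; FORCE is the grip in N (left out, the last holds). Time passes only in rows, so rows that do not move let the fingers close. It gives the time, the measured TCP pose, the force, the opening and the grip force at its end, in the units of the state.
- r.observe(): the state, without advancing time (a new reading comes with each control period).
- r.read_camera(name): name is "scene" or "top"; returns the picture (400x640x3 uint8, red, green, blue); there is no depth.
- r.get_calibration(name): a dict with "fx", "fy", "cx", "cy" (pixels), "R" (3x3) and "t" (3): a world point X has camera coordinates R X + t. Camera axes: x right, y down, z forward; pixel columns grow to the right and rows downward; lengths in m; the calibration is good to about 2 mm. A picture is of the moment at which its call begins. get_calibration takes no time and is no camera call.
- r.finish_job(): hands the job in; it is judged then, once.
The state is a dict: "time": time; "joint_pos": joint angles; "dq": joint speeds; "joint_efforts": joint torques, N m; "tcp_pos": TCP position; "tool_rot": TCP orientation; "ft_force": force on the tool from outside, world axes, zero at the start; "moment": the same for the moment, N m; "gripper_width": finger opening in m; "gripper_force": force on a finger pad.
Only numpy, scipy, OpenCV 4.12 (cv2) and the standard library are available. Lean on these libraries where they do the work, as an engineer would, in place of code of your own. Each camera call takes 0.05 s, during which the arm holds its last target. There are 200 camera calls.

### The job

The tea has drawn: turn the teapot's lid until its tab points at the spout, lift it off by its knob, set it down upright on the cloth clear of the pot, then lift the tea infuser out by its bail and stand it in the middle of the little drip dish. Put the lid back, tab at the spout, and turn it half way round until the tab points at the handle, so that it is locked for pouring; this takes a fresh grip. Drop nothing, do not push or tip the pot about, and leave the glasses and the pepper mill alone.

Things in the scene. Friction and masses are not known exactly. Their poses are not given: they have to be found in the camera images.
- teapot: brown glazed round teapot, loose, 1.3 kg, body 151 mm across. Origin: centre of its underside, z up. The spout points along its +x (tip 135 mm from the axis, 119 mm high), the handle along its -x (to 122 mm, 110 mm high). At the start the spout points away from the robot, up to 80 degrees left or right. Inner floor 8 mm above the origin.
- teapot_mouth (a point): centre of the pot's mouth, level with the top of the rim, 115 mm above the pot's origin. Rim 106 mm across; its inner lip, 6 mm thick, leaves an opening of 72 mm diameter; below the lip the neck is 92 mm wide inside.
- teapot_notch (a point): middle of the one notch in the pot's inner lip, on the spout side (+x), at rim height, 41 mm from the axis; 36 degrees wide, cut to 46 mm from the axis. It lets the lid's lug pass.
- lid: brown glazed domed lid, 100 mm across, 77 mm high with knob, 220 g. Origin: centre of the underside of its spigot (ring 66 mm outside, 54 inside, 15 high, that fits the mouth), z up. Seated, the origin is 100 mm above the pot's origin. The lid starts seated, its tab up to 75 degrees either side of the spout. Off the pot it stands steadily on its spigot, origin then level with the surface.
- lid_knob (a point): middle of the lid's round knob, on its axis, 65 mm above the lid's origin: 30 mm diameter, 20 mm high, can be gripped at any yaw. The top of the dome is 18 mm lower; a 6 mm steam vent shows in the dome on the side away from the tab. Seated, the lid turns freely any way, without stops. Lift it 45 mm or more before moving sideways off the pot, as the infuser's bail stands up inside it.
- lid_tab (a point): the lid's tab, 55 mm from its axis along the lid's +x, 18 mm wide, 10 mm beyond the flange. Below it, on the spigot's foot, is the lug: 12 mm wide, 6 mm high, reaching 42 mm from the axis. The lug passes the pot's lip only at the notch (8 degrees and 2 mm play either side); elsewhere it is caught under the lip with 3 mm of vertical play.
- infuser: closed perforated steel tea infuser, cylinder 48 mm in diameter (collar 54 mm, 82 to 88 mm up), 128 mm high with its bail, 120 g. Origin: centre of its underside, z up. It stands loose on the pot's inner floor under the lid, within a few mm of the pot's axis.
- infuser_bar (a point): middle of the infuser's wooden bail bar, on its axis, 123 mm above its origin (in the pot, 16 mm above the rim). The bar lies along the infuser's y, 9 mm thick, 27 mm long. Pinch it from above with the fingers closing along the infuser's x.
- drip_dish: small round brown glazed dish, 112 mm across, 17 mm high. Origin: centre of its underside; inner floor 5 mm up, flat over 72 mm diameter. Stands left or right of the teapot as the robot sees it.
- tumbler: stemless water glass, 73 mm diameter, 88 mm high, bystander on the other side of the teapot from the dish. Origin: centre of its underside. The cloth 0.64 to 0.66 m ahead of the robot and 0.27 to 0.30 m to its left, and the same to its right, is free for the lid.
- wine_glass: wine glass, 82 mm diameter, 208 mm high, bystander beyond the teapot to the right. Origin: centre of its underside.
- pepper_mill: turned wooden pepper mill, 57 mm diameter, 191 mm high, bystander beyond the teapot to the left. Origin: centre of its underside.
Things that resemble listed ones, but are neither listed nor needed, are in the scene too. What is meant by the drip_dish is not pink or yellow, and is the larger of those in its own colour.

How it is judged:
By the outcome, as a careful person would: the job done as asked, in the order asked, and still so for the second after the job is handed in, with the robot touching nothing.
It also fails if it takes over 72 s, if anything falls off the work surface, if the arm or the gripper's body presses on something with over 40 N, if the wrist force passes 120 N, or if a joint passes its speed limit or range.

## Working session

There is one attempt and no reset: what is moved stays moved. The work goes in short steps, Python scripts to look and compute and a shell command to move; the robot and the scene stay as the last step left them, time stands still between calls to the robot, and variables do not carry over. Pictures are saved under pics/ and viewed, at most 10 in all, crops included, and the job is handed in when it is done.

```bash
ls; mkdir -p pics; python3 - <<'E'
from station import r
import cv2, numpy as np
s=r.observe(); print({k:np.round(v,3).tolist() for k,v in s.items()}, r.grasp_offset)
for n in("scene","top"):
    im=r.read_camera(n); cv2.imwrite(f"pics/{n}0.png",im[:,:,::-1]); c=r.get_calibration(n)
    print(n,{k:np.round(v,4).tolist() for k,v in c.items()})
E
```

```text
pics
{'time': 0.0, 'joint_pos': [-1.424, 0.492, 1.559, 0.0, 1.092, -0.106], 'dq': [0.002, -0.002, -0.002, -0.0, 0.001, 0.0], 'joint_efforts': [-0.001, -61.845, -26.16, -0.0, 0.004, -0.0], 'tcp_pos': [0.156, -0.605, 0.207], 'tool_rot': [0.992, 0.126, 0.0, -0.001], 'ft_force': [-0.646, 0.522, -0.299], 'moment': [0.046, 0.056, -0.014], 'gripper_force': 0.0, 'gripper_width': 0.086} 0.0187
scene {'fx': 444.6098, 'fy': 444.6098, 'cx': 313.0941, 'cy': 204.3206, 'R': [[-0.8405, -0.5416, 0.0168], [-0.2818, 0.4104, -0.8673], [0.4628, -0.7336, -0.4976]], 't': [0.468, 0.2353, 1.0961]}
top {'fx': 402.3837, 'fy': 402.3837, 'cx': 311.2254, 'cy': 198.6031, 'R': [[-0.0176, -0.9996, 0.0205], [-0.9822, 0.0135, -0.1874], [0.187, -0.0234, -0.9821]], 't': [0.0261, 0.5472, 1.3968]}
```

View pics/scene0.png

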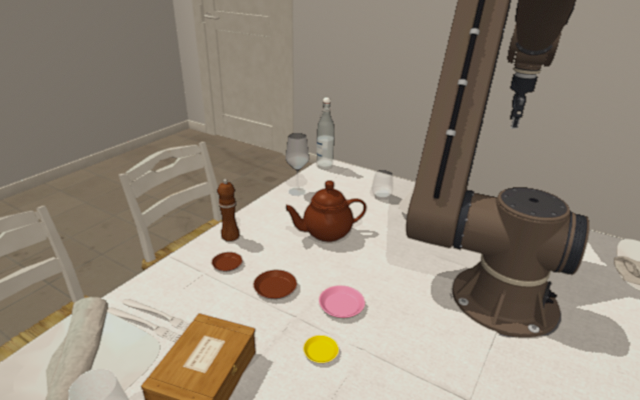

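View pics/top0.png

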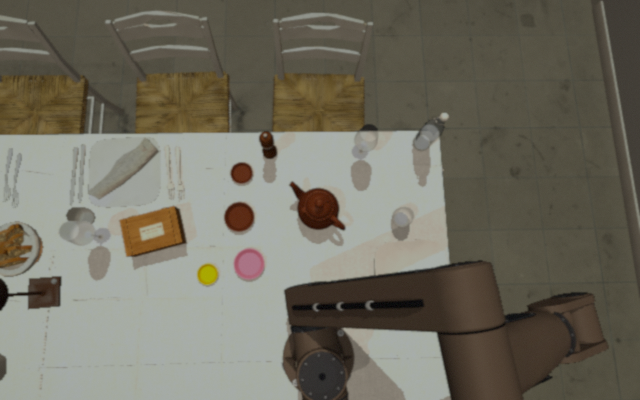

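The top view shows the pot at (319,208), knob up, spout at upper left (295,187) and handle at lower right (342,227). 

Candidates for the drip dish are the large brown one at (239,217), the small brown one at (241,173), the pink one at (249,264) and the yellow one at (207,274). The larger brown one at (239,217), scene (275,286), fits the description. I'll check it in one close crop.

```bash
cat > h.py <<'E'
from station import r
import cv2, numpy as np
C={n:r.get_calibration(n) for n in("scene","top")}
def ray(n,p):
    c=C[n]; R=np.array(c["R"]); t=np.array(c["t"])
    d=R.T@np.array([(p[0]-c["cx"])/c["fx"],(p[1]-c["cy"])/c["fy"],1]); return -R.T@t, d/np.linalg.norm(d)
def plane(n,p,z):
    o,d=ray(n,p); return o+d*(z-o[2])/d[2]
def tri(a,b):  # scene px, top px
    A=np.zeros((3,3));v=np.zeros(3); rs=[ray("scene",a),ray("top",b)]
    for o,d in rs:
        M=np.eye(3)-np.outer(d,d);A+=M;v+=M@o
    X=np.linalg.solve(A,v); return X,[np.linalg.norm(np.cross(X-o,d)) for o,d in rs]
def proj(n,X):
    c=C[n]; q=np.array(c["R"])@np.array(X)+np.array(c["t"]); return np.array([c["fx"]*q[0]/q[2]+c["cx"],c["fy"]*q[1]/q[2]+c["cy"]])
def grab(n,k=4): return np.mean([r.read_camera(n).astype(float) for _ in range(k)],0).clip(0,255).astype(np.uint8)
E
python3 - <<'E'
from h import *
S=grab("scene",2);T=grab("top",2)
# brown mask
for n,I,box in(("top",T,(215,150,365,245)),("scene",S,(205,170,375,305))):
    x0,y0,x1,y1=box; h=cv2.cvtColor(I,cv2.COLOR_RGB2HSV)
    m=((h[...,1]>140)&((h[...,0]<15)|(h[...,0]>170))&(h[...,2]<190)).astype(np.uint8)
    N,l,st,ce=cv2.connectedComponentsWithStats(m[y0:y1,x0:x1])
    for i in range(1,N):
        if st[i,4]>60:
            print(n,st[i]+[x0,y0,0,0,0],ce[i]+[x0,y0], cv2.fitEllipse(np.argwhere(l==i)[:,::-1].astype(np.float32)[cv2.convexHull(np.argwhere(l==i)[:,::-1].astype(np.int32),returnPoints=False)[:,0]]+np.float32([x0,y0])))
a=cv2.resize(T[170:245,215:365],None,fx=5.3,fy=5.3,interpolation=cv2.INTER_CUBIC)
cv2.imwrite("pics/c1.png",a[:,:,::-1])
b=cv2.resize(S[170:300,210:380],None,fx=4.5,fy=4.5,interpolation=cv2.INTER_CUBIC)
cv2.imwrite("pics/c2.png",b[:,:,::-1])
E
```

```text
top [264 150  12   8  78] [269.38461538 152.97435897] ((269.3480529785156, 152.1221466064453), (9.966389656066895, 11.359644889831543), 105.3779296875)
top [232 164  20  19 299] [241.22742475 172.81270903] ((241.22970581054688, 172.80519104003906), (18.73055648803711, 19.584692001342773), 72.38753509521484)
top [ 291  183   53   46 1359] [317.36203091 208.03605592] ((316.0965881347656, 206.91981506347656), (37.22030258178711, 67.2115707397461), 131.25733947753906)
top [225 203  28  28 602] [238.72093023 216.62790698] ((238.7532958984375, 216.58802795410156), (27.074369430541992, 27.704023361206055), 56.14884567260742)
scene [ 287  181   79   60 2217] [326.26522327 214.77582318] ((325.8131408691406, 210.1387939453125), (58.121219635009766, 75.9716796875), 88.70547485351562)
scene [218 183  17  22 300] [226.11       193.53666667] ((226.05816650390625, 193.4157257080078), (17.070528030395508, 24.3819522857666), 173.31593322753906)
scene [221 207  18  34 430] [228.85116279 224.3255814 ] ((228.94703674316406, 222.77427673339844), (23.509540557861328, 35.03464889526367), 174.5318603515625)
scene [213 253  29  18 399] [226.67418546 261.11528822] ((226.65597534179688, 261.114990234375), (17.353191375732422, 28.655662536621094), 82.61495208740234)
scene [254 271  42  27 897] [274.77146042 283.85061315] ((274.7754821777344, 283.8124694824219), (27.221630096435547, 41.42897415161133), 86.42479705810547)
```

View pics/c1.png

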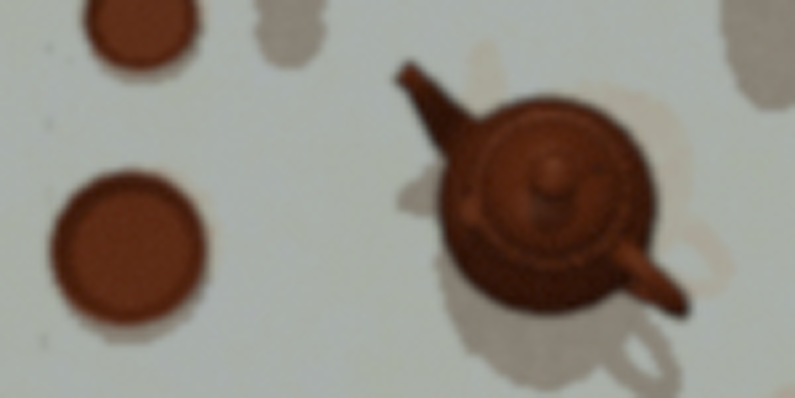

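View pics/c2.png

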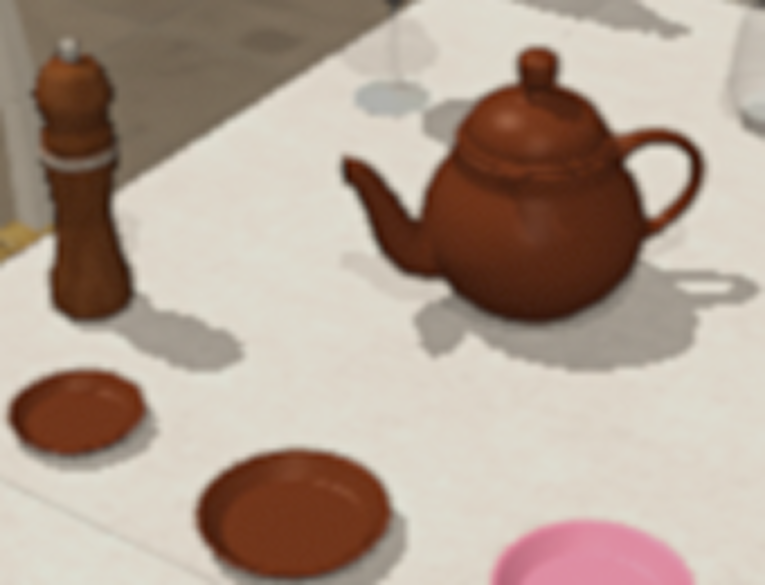

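The crops confirm the drip dish: large brown, top (239,217), scene (275,284). Top-view pixels:
- Spout tip (291.6,183.6)
- Knob (318.8,203.6)
- Tab, a bump at the left of the rim (303.3,210.2)
- Vent, roughly (327.8,202)
- Handle end (344,229)

```bash
python3 - <<'E'
from h import *
f=lambda n,*a:print(n,*[np.round(np.array(x)*1000,1) for x in a])
X,e=tri((329.6,185.1),(318.8,203.6)); f("knob",X,e)
S_,e=tri((287.1,205.6),(291.6,183.6)); f("spout",S_,e)
D,e=tri((274.77,283.8),(238.73,216.6)); f("dish",D,e)
f("dish top z12", plane("top",(238.73,216.6),.012), "scene",plane("scene",(274.77,283.8),.012))
t,e=tri((325.6,207.8),(303.3,210.2)); f("tab",t,e)
for z in(.110,.118): f("tab plane",plane("top",(303.3,210.2),z),plane("scene",(325.6,207.8),z))
h=plane("top",(343.6,228.3),.085); f("handle",h)
v=plane("top",(327.8,202),.15); f("vent",v)
# lid flange ring: view of body circle: body outline in top
T=grab("top",6); h_=cv2.cvtColor(T,cv2.COLOR_RGB2HSV)
m=((h_[...,1]>140)&((h_[...,0]<15)|(h_[...,0]>170))&(h_[...,2]<190)).astype(np.uint8)[175:240,280:360]
o=cv2.morphologyEx(m,cv2.MORPH_OPEN,cv2.getStructuringElement(cv2.MORPH_ELLIPSE,(19,19)))
c=max(cv2.findContours(o,0,1)[0],key=cv2.contourArea); el=cv2.fitEllipse(c); ctr=np.array(el[0])+[280,175]; print("body ell",ctr,el[1])
f("body ctr",plane("top",ctr,.06))
yaw=lambda a,b:np.degrees(np.arctan2(*(a-b)[1::-1]))
print("spout yaw",yaw(S_,X),"spout-handle",yaw(S_,h),"tab",yaw(t,X),"vent+180",yaw(X,v))
print("exp z: knob .165 rel; spout .119")
g=T[183:232,290:350].astype(float); g=((g-20)/130).clip(0,1)**.7*255
cv2.imwrite("pics/c3.png",cv2.resize(g.astype(np.uint8),None,fx=12,fy=12,interpolation=cv2.INTER_CUBIC)[:,:,::-1])
E
```

```text
knob [508.2  -4.6 166.5] [0.4 0.4]
spout [589.6  86.3 116.3] [0.7 0.7]
dish [490.3 281.5  17. ] [0.8 0.8]Traceback (most recent call last):
  File "<stdin>", line 6, in <module>
  File "<stdin>", line 2, in <lambda>
TypeError: The 'out' kwarg is necessary when using the string multiply ufunc directly. Use numpy.strings.multiply to multiply strings without specifying 'out'.
```

```bash
python3 - <<'E'
from h import *
f=lambda n,*a:print(n,*[np.round(np.array(x)*1000,1) for x in a])
X,e=tri((329.6,185.1),(318.8,203.6))
S_,e=tri((287.1,205.6),(291.6,183.6))
f("dish z12", plane("top",(238.73,216.6),.012),plane("scene",(274.77,283.8),.012))
t,e=tri((325.6,207.8),(303.3,210.2)); f("tab",t,e)
for z in(.110,.118): f("tab plane",plane("top",(303.3,210.2),z),plane("scene",(325.6,207.8),z))
h=plane("top",(343.6,228.3),.085); f("handle",h)
v=plane("top",(327.8,202),.15); f("vent",v)
T=grab("top",6); h_=cv2.cvtColor(T,cv2.COLOR_RGB2HSV)
m=((h_[...,1]>140)&((h_[...,0]<15)|(h_[...,0]>170))&(h_[...,2]<190)).astype(np.uint8)[175:240,280:360]
o=cv2.morphologyEx(m,cv2.MORPH_OPEN,cv2.getStructuringElement(cv2.MORPH_ELLIPSE,(19,19)))
c=max(cv2.findContours(o,0,1)[0],key=cv2.contourArea); el=cv2.fitEllipse(c); ctr=np.array(el[0])+[280,175]; print("body ell",ctr,el[1])
f("body ctr",plane("top",ctr,.06))
yaw=lambda a,b:np.degrees(np.arctan2(*(a-b)[1::-1]))
print("spout yaw",yaw(S_,X),"spout-handle",yaw(S_,h),"tab",yaw(t,X),"vent+180",yaw(X,v))
g=T[183:232,290:350].astype(float); g=((g-20)/130).clip(0,1)**.7*255
cv2.imwrite("pics/c3.png",cv2.resize(g.astype(np.uint8),None,fx=12,fy=12,interpolation=cv2.INTER_CUBIC)[:,:,::-1])
E
```

```text
dish z12 [491.8 282.7  12. ] [493.2 276.5  12. ]
tab [491.8  45.7 122.7] [2.7 2.7]
tab plane [496.3  46.8 110. ] [500.1  26.3 110. ]
tab plane [495.   46.8 118. ] [493.1  38.1 118. ]
handle [434.7 -92.3  85. ]
vent [516.5 -35.5 150. ]
body ell [317.68611526 208.40160751] (38.04088592529297, 39.153594970703125)
body ctr [510.1  -4.7  60. ]
spout yaw 48.17673028499163 spout-handle 49.06597570022141 tab 108.06699901674715 vent+180 105.02113429012982
```

View pics/c3.png

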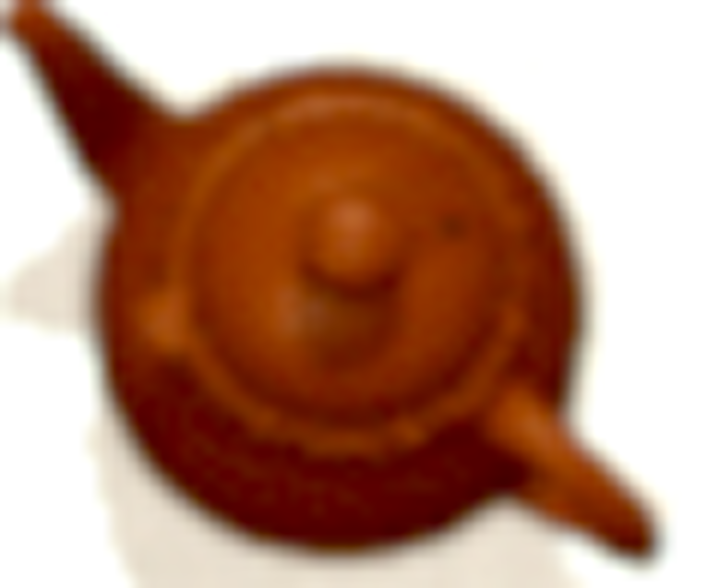

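The tab is at (303.5,209.5) with the vent opposite at (327.7,201.7), so the tab yaw is about 104°. The spout and handle give a spout yaw of about 48.8°, so the lid has to turn about −55°. I'll start the approach and check the places for the lid.

```bash
python3 -m pendant '[[[31,53,6],[0,0,0.036]],[[31,53,6],[0,0,0.036]],[[31,53,6],[0,0,0.036]],[[31,53,6],[0,0,0.036]],[[31,53,6],[0,0,0.036]],[[31,53,6],[0,0,0.036]],[[31,53,6],[0,0,0.036]],[[31,53,6],[0,0,0.036]],[[31,53,0],[0,0,0.036]],[[31,53,0],[0,0,0.036]]]' 0
python3 - <<'E'
from h import *
P=lambda n,p,z:np.round(plane(n,p,z)*1000)
print("small dish",P("top",(241.2,172.8),.01),"tumbler rim/base",P("top",(402,213),.088),P("top",(401,220),0),
"wine rim",P("top",(368,134),.208),"foot",P("top",(361,152),0),"bottle base",P("top",(428,140),0), "mill top",P("top",(266,135),.19))
print(proj("top",(.65,-.285,0)),proj("top",(.65,.285,0)),proj("scene",(.65,-.285,0)))
s=r.observe();print(np.round(s["joint_pos"],2))
E
```

```text
time: 1.85
tcp_pos: [0.4672, -0.0732, 0.2556]
tool_rot: [0.953, 0.302, 0.0, 0.0]
ft_force: [1.0, -1.6, -0.1]
gripper_width: 0.0856
gripper_force: 0.0
small dish [657. 276.  10.] tumbler rim/base [ 485. -298.   88.] [ 472. -315.    0.] wine rim [ 733. -171.  208.] foot [ 736. -177.    0.] bottle base [ 781. -439.    0.] mill top [740. 168. 190.]
[390.24916971 173.53169531] [239.28228141 175.35332401] [334.13604824 186.38104948]
[-0.3   0.22  1.85 -0.    1.07  0.66]
```

The left cloth spot is occupied by the small dish at about (657,276) mm. The right one is free, so the lid goes to about (645,−295) mm.

```bash
python3 -m pendant '[[[21,34,0],[0,0,0]],[[20.5,34.5,0],[0,0,0]],[[0,0,-40],[0,0,0]],[[0,0,-40],[0,0,0]],[[0,0,-25],[0,0,0]],[[0,0,0],[0,0,0]]]' 0 && python3 -m pendant '[[[0,0,0],[0,0,0]],[[0,0,0],[0,0,0]],[[0,0,0],[0,0,0]],[[0,0,0],[0,0,0]],[[0,0,0],[0,0,0]],[[0,0,0],[0,0,0]]]' 1 40
```

```text
time: 2.6
tcp_pos: [0.5072, -0.0065, 0.1491]
tool_rot: [0.953, 0.302, -0.001, -0.001]
ft_force: [-0.3, -0.0, -0.5]
gripper_width: 0.0853
gripper_force: 0.0
time: 3.35
tcp_pos: [0.5098, -0.0073, 0.1523]
tool_rot: [0.953, 0.302, 0.003, 0.002]
ft_force: [1.4, -2.8, 14.6]
gripper_width: 0.0
gripper_force: 7.5
```

```bash
python3 - <<'E'
from h import *
s=r.observe();print({k:np.round(s[k],3).tolist() for k in("tcp_pos","gripper_width","gripper_force","ft_force")})
T=grab("top",2);S=grab("scene",2)
a=cv2.resize(T[165:240,270:370],None,fx=6,fy=6,interpolation=cv2.INTER_CUBIC)
b=cv2.resize(S[140:250,270:390],None,fx=4.09,fy=4.09,interpolation=cv2.INTER_CUBIC)[:450]
w=min(a.shape[0],b.shape[0]); o=np.hstack([cv2.resize(a,(400,300)),cv2.resize(b,(400,367))[:300]])
cv2.imwrite("pics/c4.png",o[:,:,::-1])
E
```

```text
{'tcp_pos': [0.51, -0.007, 0.152], 'gripper_width': 0.0, 'gripper_force': 7.542, 'ft_force': [1.44, -2.796, 14.614]}
```

View pics/c4.png

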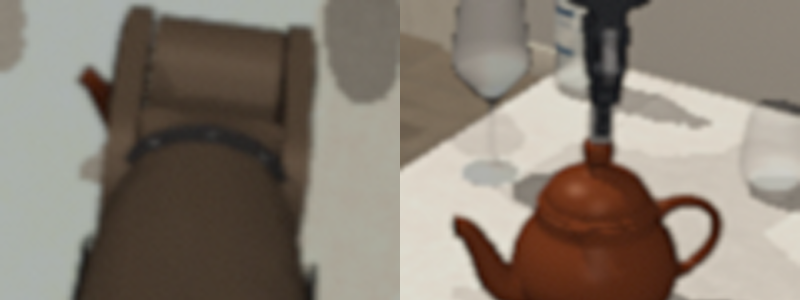

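```bash
python3 - <<'E'
from h import *
for X in((.51,-.007,.152),(.51,-.007,.175),(.51,-.007,.20),(.508,-.0046,.155),(.508,-.0046,.175)): print(X,proj("scene",X),proj("top",X))
for n in("scene","top"): print(n, ray(n,(0,0))[0])
S=grab("scene",3)
cv2.imwrite("pics/c5.png",cv2.resize(S[150:215,290:370],None,fx=9,fy=9,interpolation=cv2.INTER_CUBIC)[:,:,::-1])
E
```

```text
(0.51, -0.007, 0.152) [329.18564139 189.13886789] [319.37234033 203.92044567]
(0.51, -0.007, 0.175) [329.47039108 181.90630412] [319.65540669 202.6982445 ]
(0.51, -0.007, 0.2) [329.78587349 173.89313742] [319.97427917 201.32144252]
(0.508, -0.0046, 0.155) [329.39168188 188.71603547] [318.70136065 204.36473156]
(0.508, -0.0046, 0.175) [329.64146698 182.40993419] [318.93760204 203.30821203]
scene [-0.04769142  0.96103842  0.74163204]
top [0.27672271 0.05142824 1.47379633]
```

View pics/c5.png

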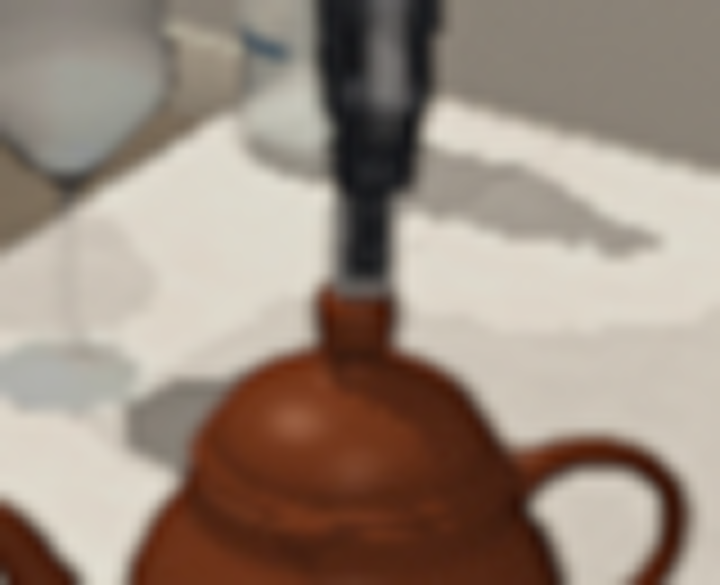

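The fingers shut on top of the knob: the tips end at scene row ~182, which is z≈0.175, while the reported TCP is 0.152. I'll lift, open, and measure where the tips really are against the reported TCP.

```bash
python3 -m pendant '[[[0,0,30],[0,0,0]],[[0,0,30],[0,0,0]],[[0,0,0],[0,0,0]]]' 
python3 - <<'E'
from h import *
s=r.observe();t=np.array(s["tcp_pos"]);print(t)
S=grab("scene",3)
for d in(0,.0187,.0374): print(d,proj("scene",t+[0,0,d]))
print("start open tip",[proj("scene",(.156,-.605,.207+d)) for d in(0,.013,.035)])
cv2.imwrite("pics/c6.png",np.hstack([cv2.resize(S[130:215,290:370],None,fx=6,fy=6,interpolation=cv2.INTER_CUBIC)[:,:,::-1],cv2.resize(cv2.imread("pics/scene0.png")[75:135,490:545],None,fx=5.8,fy=8.5)[:510]]))
E
```

```text
time: 4.08
tcp_pos: [0.5087, -0.0067, 0.2123]
tool_rot: [0.953, 0.302, 0.002, 0.001]
ft_force: [0.0, 0.1, 0.1]
gripper_width: 0.0001
gripper_force: 0.0
[ 0.50865791 -0.00674198  0.2122768 ]
0 [330.31118773 170.05104086]
0.0187 [330.55670663 163.88729242]
0.0374 [330.80599432 157.62892857]
start open tip [array([509.88446704, 134.66466851]), array([510.7961616 , 131.02908979]), array([512.35704024, 124.80474948])]
```

View pics/c6.png

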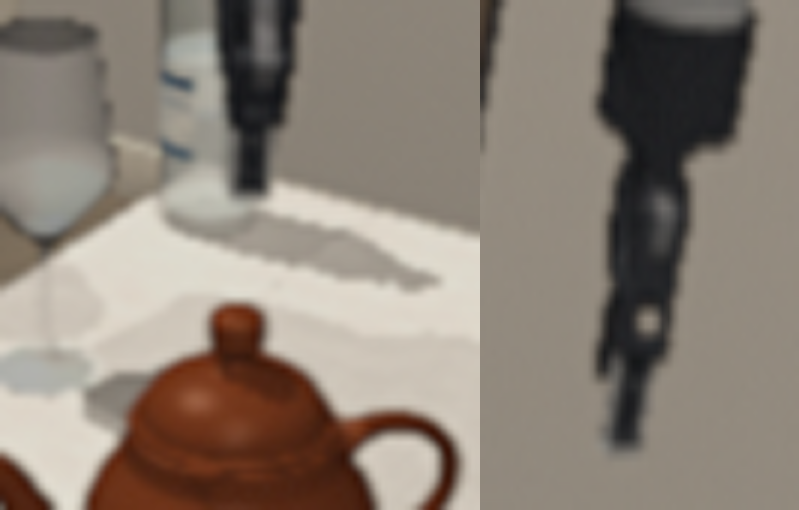

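The tips are about 22 mm above the reported TCP in both the image and the contact, so I'll go that much lower than the nominal numbers.

```bash
python3 -m pendant '[[[1.5,2.5,0],[0,0,0]],[[0,0,0],[0,0,0]],[[0,0,0],[0,0,0]],[[0,0,-30],[0,0,0]],[[0,0,-30],[0,0,0]],[[0,0,-22],[0,0,0]],[[0,0,0],[0,0,0]]]' 0 && python3 -m pendant '[[[0,0,0],[0,0,0]],[[0,0,0],[0,0,0]],[[0,0,0],[0,0,0]],[[0,0,0],[0,0,0]],[[0,0,0],[0,0,0]]]' 1 40
```

```text
time: 5.1
tcp_pos: [0.5087, -0.0041, 0.1271]
tool_rot: [0.953, 0.302, -0.001, -0.001]
ft_force: [-0.6, -0.9, 0.6]
gripper_width: 0.0853
gripper_force: 0.0
time: 5.72
tcp_pos: [0.5105, -0.0048, 0.1292]
tool_rot: [0.953, 0.302, 0.001, 0.001]
ft_force: [2.1, -5.0, 5.6]
gripper_width: 0.0283
gripper_force: 39.1
```

```bash
python3 -m pendant '[[[1.5,-1.5,2],[0,0,0]],[[0,0,0],[0,0,-0.12]],[[0,0,0],[0,0,-0.12]],[[0,0,0],[0,0,-0.12]],[[0,0,0],[0,0,-0.12]],[[0,0,0],[0,0,-0.12]],[[0,0,0],[0,0,-0.12]],[[0,0,0],[0,0,-0.12]],[[0,0,0],[0,0,-0.12]],[[0,0,0],[0,0,0]]]'
python3 - <<'E'
from h import *
S=grab("scene",4)
cv2.imwrite("pics/c7.png",cv2.resize(S[170:245,280:375],None,fx=8,fy=7.8,interpolation=cv2.INTER_CUBIC)[:,:,::-1])
A=np.array([.509,-.005])
for a in(40,48.8,56):
    u=np.radians(a); print(a,[(proj("scene",(*(A+.06*np.array([np.cos(u),np.sin(u)])),z))-[280,170])*[8,7.8] for z in (.115,.121)])
E
```

```text
time: 6.98
tcp_pos: [0.5106, -0.0056, 0.1301]
tool_rot: [0.985, -0.172, -0.0, -0.0]
ft_force: [1.0, -0.7, -2.3]
gripper_width: 0.0281
gripper_force: 39.7
40 [array([223.56544868, 248.56292495]), array([223.7513059 , 234.28785419])]
48.8 [array([228.52298507, 260.83792925]), array([228.72173633, 246.503512  ])]
56 [array([235.49688906, 270.64979567]), array([235.71321239, 256.26860762])]
```

View pics/c7.png

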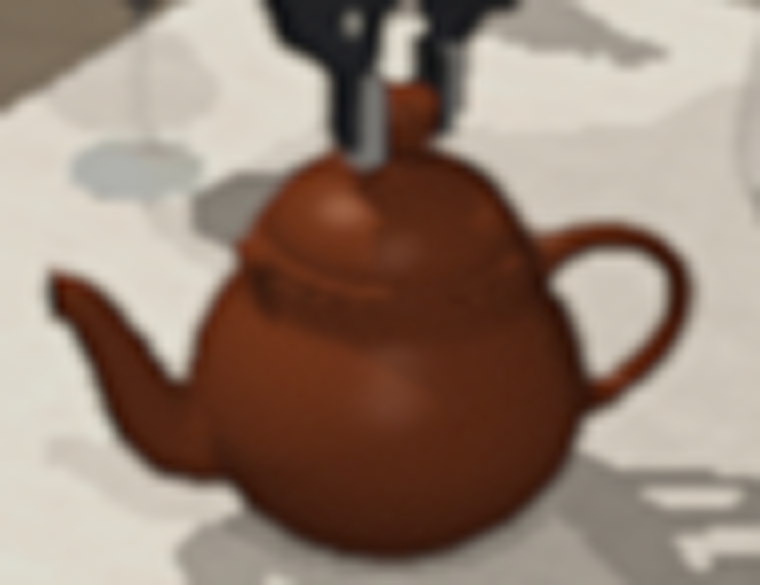

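The tab is at crop (240,246), scene ≈(310,201.5), pointing along the spout, and the pot hasn't moved. I'll lift gently and watch the force.

```bash
python3 -m pendant '[[[0,0,4],[0,0,0]],[[0,0,4],[0,0,0]],[[0,0,4],[0,0,0]],[[0,0,4],[0,0,0]],[[0,0,0],[0,0,0]]]'
```

```text
time: 7.8
tcp_pos: [0.511, -0.0056, 0.1466]
tool_rot: [0.985, -0.173, 0.0, 0.0]
ft_force: [-0.1, 0.1, -4.0]
gripper_width: 0.0285
gripper_force: 39.7
```

```bash
python3 -m pendant '[[[0,0,20],[0,0,0]],[[0,0,30],[0,0,0]],[[0,0,30],[0,0,0]],[[0,-40,0],[0,0,0]],[[0,-50,0],[0,0,0]],[[0,-50,0],[0,0,0]],[[10,-45,0],[0,0,0]],[[40,-35,0],[0,0,0]],[[44,-35,0],[0,0,0]],[[40,-34,0],[0,0,0]]]'
python3 - <<'E'
from h import *
T=grab("top",3);
cv2.imwrite("pics/c8.png",cv2.resize(T[160:245,260:420],None,fx=5,fy=5,interpolation=cv2.INTER_CUBIC)[:,:,::-1])
E
```

```text
time: 9.05
tcp_pos: [0.646, -0.2959, 0.2258]
tool_rot: [0.985, -0.173, -0.0, -0.0]
ft_force: [-0.2, -0.1, -1.9]
gripper_width: 0.028
gripper_force: 40.1
```

View pics/c8.png

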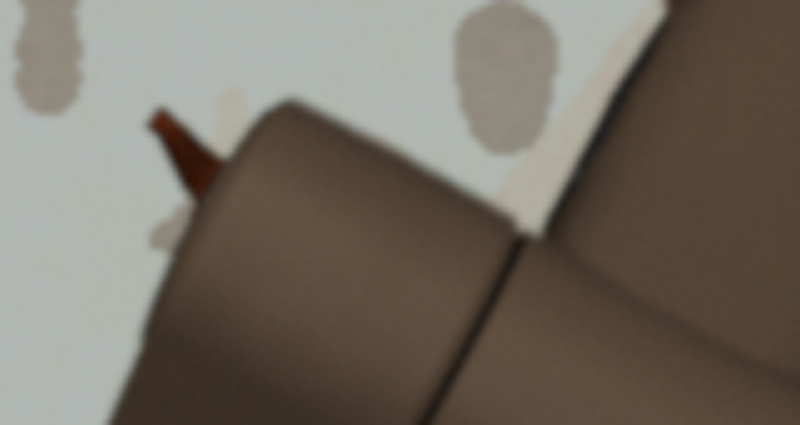

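That used my last picture: the arm hides the pot, only the spout tip (292,184) shows, and nothing new is visible. From here I'll measure numerically. Setting the lid down now.

```bash
python3 -m pendant '[[[0,0,-45],[0,0,0]],[[0,0,-50],[0,0,0]],[[0,0,-50],[0,0,0]],[[0,0,-30],[0,0,0]],[[0,0,-12],[0,0,0]],[[0,0,-5],[0,0,0]],[[0,0,-2],[0,0,0]],[[0,0,0],[0,0,0]]]' && python3 -m pendant '[[[0,0,-1],[0,0,0]],[[0,0,-1],[0,0,0]],[[0,0,0],[0,0,0]]]'
```

```text
time: 10.2
tcp_pos: [0.6452, -0.2948, 0.0333]
tool_rot: [0.985, -0.173, 0.001, 0.0]
ft_force: [-0.1, -0.2, -2.5]
gripper_width: 0.028
gripper_force: 40.1
time: 10.58
tcp_pos: [0.6449, -0.2946, 0.0302]
tool_rot: [0.985, -0.173, -0.0, 0.0]
ft_force: [0.4, 0.4, -2.8]
gripper_width: 0.0281
gripper_force: 40.1
```

```bash
python3 -m pendant '[[[0,0,-1],[0,0,0]],[[0,0,-0.5],[0,0,0]],[[0,0,0],[0,0,0]]]'
```

```text
time: 10.95
tcp_pos: [0.645, -0.2949, 0.0292]
tool_rot: [0.985, -0.173, 0.0, 0.0]
ft_force: [-1.5, -0.9, 2.8]
gripper_width: 0.0283
gripper_force: 40.6
```

```bash
python3 -m pendant '[[[0,0,0],[0,0,0]],[[0,0,0],[0,0,0]],[[0,0,0],[0,0,0]],[[0,0,30],[0,0,0]],[[0,0,50],[0,0,0]],[[0,0,60],[0,0,0]],[[-30,-25,40],[0,0,0]],[[-50,-35,0],[0,0,0]],[[-50,-35,0],[0,0,0]],[[-50,-35,0],[0,0,0]]]' 0 && python3 -m pendant '[[[-50,-25,0],[0,0,0]],[[-50,-25,0],[0,0,0]],[[-50,-25,0],[0,0,0]],[[0,0,0],[0,0,0]]]'
cat > see.py <<'E'
from h import *
import sys
A0=(.509,-.005)
print("rgb classes around mouth")
for n,z in(("top",.131),("scene",.131)):
    I=grab(n,6); np.save(f"{n}1.npy",I); c=proj(n,(*A0,z)).round().astype(int); print(n,c)
    h=cv2.cvtColor(I,cv2.COLOR_RGB2HSV); w=11
    for y in range(c[1]-w,c[1]+w+1): print(y," ".join("%3d/%3d/%3d"%tuple(h[y,x]) for x in range(c[0]-8,c[0]+9)))
E
python3 see.py
```

```text
time: 12.2
tcp_pos: [0.4633, -0.4254, 0.2089]
tool_rot: [0.985, -0.173, 0.0, 0.0]
ft_force: [0.6, -0.1, 0.5]
gripper_width: 0.0853
gripper_force: 0.0
time: 12.7
tcp_pos: [0.3119, -0.5011, 0.2089]
tool_rot: [0.985, -0.175, -0.0, 0.0]
ft_force: [0.3, 0.6, 0.1]
gripper_width: 0.0854
gripper_force: 0.0
rgb classes around mouth
top [319 205]
194   9/186/ 92  10/185/ 95   9/185/ 99   9/185/ 98   9/189/ 96  10/190/ 94   9/187/ 94   9/187/ 94   9/186/ 93   9/190/ 94   9/186/ 96   9/184/ 97   9/185/ 98   9/187/ 98   9/185/ 99   9/185/ 98   9/183/ 96
195   9/197/ 70   9/192/ 81  10/193/ 90   9/188/ 91  10/193/ 86   9/193/ 78   9/194/ 75   9/190/ 75   9/194/ 75  10/200/ 79   9/197/ 83   9/191/ 87   9/186/ 93   9/186/ 96   9/185/ 98   9/187/ 98   9/185/ 99
196   9/210/ 51   8/190/ 63   9/195/ 72   9/195/ 72   9/194/ 63  10/197/ 57   9/204/ 55   9/212/ 54   9/205/ 56   9/196/ 61   9/203/ 64   9/198/ 67   9/194/ 75   9/190/ 86  10/187/ 94   9/187/ 97   9/188/ 99
197   8/204/ 45   9/213/ 49   9/199/ 55   8/185/ 55   9/197/ 53   9/191/ 52   8/181/ 52   9/188/ 53   9/192/ 53  10/203/ 54   9/199/ 55  
[... 8122 characters left out ...]
/189  12/ 18/182  12/ 19/171  11/ 22/163  10/ 25/155   9/ 43/124   8/120/ 89
205   7/ 89/134   9/ 49/161  10/ 31/175  11/ 26/166   9/ 29/148  10/ 28/162  11/ 24/183  12/ 23/189  11/ 23/189  11/ 23/188  12/ 23/185  11/ 22/182  11/ 23/179   9/ 23/175   9/ 25/162   7/ 47/135   7/126/111
206   8/177/115   7/130/122   7/ 96/130   7/ 89/129   8/ 94/128   8/ 73/143   9/ 50/159  10/ 41/166  10/ 41/168  10/ 43/167  10/ 49/162   9/ 57/156   9/ 60/153   8/ 66/146   7/ 90/131   7/126/119   8/179/114
207   9/201/114   9/207/112   9/203/112   9/198/112   9/186/115   8/158/118   8/131/123   8/116/127   7/114/128   7/113/126   7/125/124   8/142/120   8/151/120   8/166/117   8/192/113   9/205/112   9/201/114
```

Lid off and down; the infuser's bar shows in top at about (318,204.7), lying nearly level, and in scene from (325.5,197) to (331.5,193.5). Now triangulating.

```bash
python3 - <<'E'
from h import *
f=lambda n,*a:print(n,*[np.round(np.array(x)*1000,1) for x in a])
X,e=tri((328.5,195.2),(318.2,204.75)); f("bar",X,e)
T=np.load("top1.npy");h=cv2.cvtColor(T,cv2.COLOR_RGB2HSV)
w=np.clip(h[202:208,313:325,1].astype(float)-45,0,None); w[h[202:208,313:325,2]<92]=0
y,x=np.mgrid[202:208,313:325]; c=np.array([(w*x).sum(),(w*y).sum()])/w.sum()
cov=np.cov(np.vstack([x.ravel(),y.ravel()]),aweights=w.ravel()); ev,V=np.linalg.eigh(cov); v=V[:,1]; print("c",c,"v",v)
p=plane("top",c-4*v,.131);q=plane("top",c+4*v,.131); f("ctr",(p+q)/2); d=q-p; print("bar yaw",np.degrees(np.arctan2(d[1],d[0])))
a,_=tri((325.5,197),(314,204.5));b,_=tri((331.5,193.5),(322.3,204.9)); f("ends",a,b); d=b-a; print(np.degrees(np.arctan2(d[1],d[0])))
X,e=tri((328.5,195.2),c); f("bar",X,e)
# mouth opening / rim ellipse: non-brown... lid on cloth check
for n in("top","scene"):
    I=np.load(n+"1.npy");h=cv2.cvtColor(I,cv2.COLOR_RGB2HSV)
    m=((h[...,1]>140)&((h[...,0]<15)|(h[...,0]>170))&(h[...,2]<190)).astype(np.uint8); N,l,st,ce=cv2.connectedComponentsWithStats(m)
    for i in range(1,N):
        if st[i,4]>150 and st[i,0]>200 and st[i,0]<440 and st[i,1]<300: print(n,st[i],ce[i].round(1))
    print("lid expected",[proj(n,(.645,-.295,z)).round(1) for z in(.01,.035,.065)])
E
```

```text
bar [510.1  -3.9 133.8] [0.3 0.3]
c [318.60451306 204.74584323] v [-0.9995285 -0.0307048]
ctr [510.9  -5.3 131. ]
bar yaw 87.41056730995435
ends [511.2  10.3 134.1] [509.  -18.  133.5]
-94.50136989592872
bar [510.5  -5.2 133.1] [0.1 0.1]
top [382 163  23  23 446] [392.9 173.8]
top [232 164  20  19 298] [241.2 172.8]
top [ 291  183   53   46 1104] [317.3 208.4]
top [225 203  28  28 601] [238.8 216.7]
lid expected [array([393.5, 174.1]), array([395. , 172.5]), array([396.9, 170.4])]
scene [323 167  27  22 333] [336.9 179.5]
scene [218 183  17  22 301] [226.  193.6]
scene [ 287  193   79   48 1937] [325.9 217.6]
scene [221 207  18  34 432] [228.9 224.4]
scene [213 253  29  18 399] [226.7 261.1]
scene [254 271  42  27 896] [274.8 283.8]
lid expected [array([336.8, 183.2]), array([337.1, 177. ]), array([337.5, 169.4])]
```

```bash
python3 -m pendant '[[[20,49,0],[0,0,0.16]],[[20,50,0],[0,0,0.16]],[[20,50,0],[0,0,0.16]],[[20,50,0],[0,0,0.16]],[[20,50,0],[0,0,0.16]],[[20,50,0],[0,0,0.16]],[[20,50,0],[0,0,0.16]],[[20,50,0],[0,0,0.16]],[[20,50,0],[0,0,0.16]],[[18.5,47,0],[0,0,0.16]]]' 0 && python3 -m pendant '[[[0,0,0],[0,0,0.13]],[[0,0,-40],[0,0,0.13]],[[0,0,-30],[0,0,0]],[[0,0,0],[0,0,0]]]' 0 10
```

```text
time: 14.55
tcp_pos: [0.5139, -0.0017, 0.2089]
tool_rot: [0.808, 0.589, 0.0, 0.0]
ft_force: [0.3, -1.1, -0.5]
gripper_width: 0.0854
gripper_force: 0.0
time: 15.05
tcp_pos: [0.5125, -0.0034, 0.1374]
tool_rot: [0.727, 0.686, -0.001, -0.001]
ft_force: [0.1, -0.4, 0.4]
gripper_width: 0.0855
gripper_force: 0.0
```

```bash
python3 -m pendant '[[[-2,-1.5,-20],[0,0,0]],[[0,0,-20],[0,0,0]],[[0,0,-5],[0,0,0]],[[0,0,0],[0,0,0]]]' 0 25 && python3 -m pendant '[[[0,0,0],[0,0,0]],[[0,0,0],[0,0,0]],[[0,0,0],[0,0,0]],[[0,0,0],[0,0,0]],[[0,0,0],[0,0,0]],[[0,0,0],[0,0,0]]]' 1 25
```

```text
time: 15.55
tcp_pos: [0.5118, -0.0052, 0.0946]
tool_rot: [0.727, 0.686, 0.0, 0.0]
ft_force: [1.0, -0.5, -0.4]
gripper_width: 0.0853
gripper_force: 0.0
time: 16.3
tcp_pos: [0.5114, -0.0052, 0.0938]
tool_rot: [0.727, 0.686, 0.0, 0.0]
ft_force: [-0.6, -0.1, 3.3]
gripper_width: 0.0079
gripper_force: 24.7
```

```bash
python3 -m pendant '[[[0,0,8],[0,0,0]],[[0,0,15],[0,0,0]],[[0,0,20],[0,0,0]],[[0,0,20],[0,0,0]],[[0,0,20],[0,0,0]],[[0,0,25],[0,0,0]],[[0,0,20],[0,0,0]],[[0,0,7],[0,0,0]],[[0,0,0],[0,0,0]]]' - 30
```

```text
time: 17.42
tcp_pos: [0.5113, -0.0051, 0.2291]
tool_rot: [0.727, 0.686, 0.0, 0.0]
ft_force: [-0.3, -0.2, -1.4]
gripper_width: 0.0074
gripper_force: 29.2
```

```bash
python3 - <<'E'
from h import *
S=grab("scene",2);h=cv2.cvtColor(S,cv2.COLOR_RGB2HSV)
print([proj("scene",(.511,-.005,z)).round(1) for z in(.143,.2,.266)])
for y in range(164,206,3): print(y,h[y,318:342:2,1])
m=((h[...,1]>140)&((h[...,0]<15))&(h[...,2]<190)).astype(np.uint8); N,l,st,ce=cv2.connectedComponentsWithStats(m)
print([st[i].tolist() for i in range(1,N) if st[i,4]>1000 and st[i,0]<400])
E
```

```text
[array([328.4, 192.1]), array([329.1, 174.1]), array([330. , 152.1])]
164 [21 18 19 20 21 19 23 24 23 23 24 24]
167 [24 28 23 21 20 20 21 23 23 22 29 93]
170 [ 18  17  24  22  22  21  22  24  24  21  33 188]
173 [ 18  19  24  23  23  22  25  26  25  24  37 175]
176 [ 20  22  24  22  22  24  24  24  22  21  39 203]
179 [ 25  27  29  23  26  24  21  24  23  21  66 198]
182 [ 26  27  27  24  24  22  23  24  22  22  79 204]
185 [ 25  27  26  26  23  23  23  22  22  23  82 194]
188 [ 25  28  26  22  26  24  23  25  27  22  82 162]
191 [25 26 25 23 27 23 23 24 24 24 29 28]
194 [178 203 134  40  25  24  24  27  33 112 132  54]
197 [192 188 188 215 201 205 206 196 197 191 195 199]
200 [197 191 194 190 200 204 183 198 192 182 186 192]
203 [191 188 198 187 192 196 195 188 179 193 192 194]
[[287, 194, 79, 47, 2037]]
```

The infuser hangs clear of the pot, which hasn't moved. Carrying it to the dish.

```bash
python3 -m pendant '[[[-2,30,0],[0,0,0]],[[-4,50,0],[0,0,0]],[[-4,55,0],[0,0,0]],[[-4,55,0],[0,0,0]],[[-3.5,50,0],[0,0,0]],[[-3,37,0],[0,0,0]],[[0,10,0],[0,0,0]],[[0,0,-40],[0,0,0]],[[0,0,-40],[0,0,0]],[[0,0,-30],[0,0,0]]]' && python3 -m pendant '[[[0,0,-15],[0,0,0]],[[0,0,-6],[0,0,0]],[[0,0,-3],[0,0,0]],[[0,0,0],[0,0,0]]]'
```

```text
time: 18.77
tcp_pos: [0.4904, 0.2808, 0.1167]
tool_rot: [0.727, 0.686, -0.001, -0.0]
ft_force: [0.4, -0.2, -1.0]
gripper_width: 0.0078
gripper_force: 29.2
time: 19.27
tcp_pos: [0.4912, 0.282, 0.0954]
tool_rot: [0.727, 0.686, 0.001, 0.0]
ft_force: [0.9, -0.7, -1.1]
gripper_width: 0.0075
gripper_force: 29.2
```

```bash
python3 -m pendant '[[[0,0,-2],[0,0,0]],[[0,0,-1.5],[0,0,0]],[[0,0,-1],[0,0,0]],[[0,0,0],[0,0,0]]]'
```

```text
time: 19.77
tcp_pos: [0.4912, 0.2821, 0.0908]
tool_rot: [0.727, 0.686, 0.001, 0.0]
ft_force: [-0.1, -0.4, 4.5]
gripper_width: 0.0076
gripper_force: 29.8
```

```bash
python3 -m pendant '[[[0,0,0],[0,0,0]],[[0,0,0],[0,0,0]],[[0,0,0],[0,0,0]],[[0,0,20],[0,0,0]],[[0,0,50],[0,0,0]],[[0,0,60],[0,0,0]],[[0,-40,0],[0,0,-0.1]],[[0,-50,0],[0,0,-0.16]],[[0,-55,0],[0,0,-0.16]],[[0,-55,0],[0,0,-0.16]]]' 0 && python3 -m pendant '[[[0,-55,0],[0,0,-0.16]],[[0,-55,0],[0,0,-0.16]],[[0,-55,0],[0,0,-0.16]],[[0,-55,0],[0,0,-0.16]],[[10,-50,0],[0,0,-0.16]],[[44,-38,0],[0,0,-0.16]],[[50,-35,0],[0,0,-0.16]],[[50,-34,0],[0,0,-0.16]],[[0,0,0],[0,0,0]]]'
python3 - <<'E'
from h import *
for n in("top","scene"):
    I=grab(n,4);h=cv2.cvtColor(I,cv2.COLOR_RGB2HSV)
    c=proj(n,(.491,.282,.128)).round().astype(int); print(n,c,"axis base",proj(n,(.491,.282,.005)).round(1), "collar ctr",proj(n,(.491,.282,.093)).round(1))
    m=((h[...,1]<100)&(h[...,2]<190)&(h[...,2]>40)).astype(np.uint8)
    for y in range(c[1]-12,c[1]+(24 if n=="top" else 62),2): print(y,"".join("x" if q<60 else ("o" if q<120 else ".") for q in h[y,c[0]-22:c[0]+23,1]), "".join("%d"%(q//26) for q in h[y,c[0]-22:c[0]+23,2]))
E
```

```text
time: 21.02
tcp_pos: [0.4906, 0.0803, 0.2203]
tool_rot: [0.894, 0.448, 0.0, 0.0]
ft_force: [1.0, -0.1, -0.2]
gripper_width: 0.0853
gripper_force: 0.0
time: 22.15
tcp_pos: [0.6466, -0.297, 0.2179]
tool_rot: [0.985, -0.174, -0.001, -0.0]
ft_force: [-1.9, 0.2, -0.6]
gripper_width: 0.0855
gripper_force: 0.0
top [234 212] axis base [239.2 217.1] collar ctr [235.3 213.5]
200 xxxxxxxxxxxxxxxxxxxxxxxxxxxxxxxxxxxxxxxxxxxxx 777777777777777777777777766666666667777777777
202 xxxxxxxxxxxxxxxxxxxxxxxxxxooooxxxxxxxxxxxxxxx 777777777777777777766655544444555666666666667
204 xxxxxxxxxxxxxxxxxxxxo.............oxxxxxxxxxx 777777777777677766554322222222222334566666666
206 xxxxxxxxxxxxxxxxxoo.ooxxxxoo........ooxxxxxxx 777777777776666654333344443333222222345666666
208 xxxxxxxxxxxxxxxxooxxxxxxxxxxxo........ooxxxxx 777777777776666433456666666554333322223466666
210 xxxxxxxxxxxxxxo.oxxxxxxxxxxxxxxo........xxxxx 777777777776654334566666556665433333222345666
212 xxxxxxxxxxxxxo.ooo.o.....oxxxxxx........oxxxx 777777777776643333333333344555543333322234666
214 xxxxxxxxxxxxxooxxxxxxxxxxxxxxxxxo........oxxx 7777777777
[... 3912 characters left out ...]
4444333333332222222222345566
295 xxxxxxxxxoo........................ooxxxxxxxx 888888765443333444444443332222332223344566666
297 xxxxxxxxxxxxxxoo...............ooxxxxxxxxxxxx 887788876655444344333333333333333445555666666
299 xxxxxxxxxxxxxxxxxxxxxxxxxxxxxxxxxxxxxxxxxxxxx 888888788876655555554444444555555556666666666
301 xxxxxxxxxxxxxxxxxxxxxxxxxxxxxxxxxxxxxxxxxxxxx 888888888888777666666666656666666666666666555
303 xxxxxxxxxxxxxxxxxxxxxxxxxxxxxxxxxxxxxxxxxxxxx 888888888888888888887766666777777778777777776
305 xxxxxxxxxxxxxxxxxxxxxxxxxxxxxxxxxxxxxxxxxxxxx 888888888888888888888888888888888888888888888
307 xxxxxxxxxxxxxxxxxxxxxxxxxxxxxxxxxxxxxxxxxxxxx 888888888888888888888888888888888888888888888
```

The infuser stands upright in the middle of the dish. Now regripping the lid.

```bash
python3 -m pendant '[[[-1.5,2,-40],[0,0,0]],[[0,0,-50],[0,0,0]],[[0,0,-50],[0,0,0]],[[0,0,-35],[0,0,0]],[[0,0,-13],[0,0,0]],[[0,0,0],[0,0,0]]]' 0 40 && python3 -m pendant '[[[0,0,0],[0,0,0]],[[0,0,0],[0,0,0]],[[0,0,0],[0,0,0]],[[0,0,0],[0,0,0]],[[0,0,0],[0,0,0]]]' 1 40
```

```text
time: 23.3
tcp_pos: [0.6434, -0.2931, 0.0325]
tool_rot: [0.985, -0.173, -0.0, 0.0]
ft_force: [-0.2, 0.0, 0.1]
gripper_width: 0.0853
gripper_force: 0.0
time: 23.92
tcp_pos: [0.6436, -0.2936, 0.0331]
tool_rot: [0.985, -0.173, 0.001, 0.0]
ft_force: [-1.2, -1.8, 5.6]
gripper_width: 0.0279
gripper_force: 39.3
```

```bash
python3 -m pendant '[[[0,0,10],[0,0,0]],[[0,0,35],[0,0,0]],[[0,0,50],[0,0,0]],[[0,0,50],[0,0,0]],[[0,0,45],[0,0,0]],[[-30,25,0],[0,0,0]],[[-44,36,0],[0,0,0]],[[-44,36,0],[0,0,0]],[[-16,45,0],[0,0,0]],[[0,50,0],[0,0,0]]]' && python3 -m pendant '[[[0,50,0],[0,0,0]],[[0,35,0],[0,0,0]],[[0,11.5,0],[0,0,0]],[[0,0,0],[0,0,0]]]'
```

```text
time: 25.18
tcp_pos: [0.508, -0.1, 0.2228]
tool_rot: [0.985, -0.173, 0.0, 0.0]
ft_force: [0.3, 1.2, -2.1]
gripper_width: 0.0282
gripper_force: 40.1
time: 25.68
tcp_pos: [0.5093, -0.0045, 0.2224]
tool_rot: [0.985, -0.172, 0.0, 0.0]
ft_force: [0.3, 0.0, -2.4]
gripper_width: 0.0278
gripper_force: 40.1
```

```bash
python3 -m pendant '[[[0,0,-30],[0,0,0]],[[0,0,-30],[0,0,0]],[[0,0,-7],[0,0,0]],[[0,0,-3],[0,0,0]],[[0,0,-3],[0,0,0]],[[0,0,-3],[0,0,0]],[[0,0,0],[0,0,0]]]' && python3 -m pendant '[[[0,0,-3],[0,0,0]],[[0,0,-3],[0,0,0]],[[0,0,-3],[0,0,0]],[[0,0,0],[0,0,0]]]'
```

```text
time: 26.55
tcp_pos: [0.5094, -0.0046, 0.1464]
tool_rot: [0.985, -0.173, 0.0, 0.0]
ft_force: [0.3, -0.4, -2.5]
gripper_width: 0.0281
gripper_force: 40.2
time: 27.05
tcp_pos: [0.5092, -0.0046, 0.137]
tool_rot: [0.985, -0.173, -0.0, 0.0]
ft_force: [0.5, -0.5, -3.1]
gripper_width: 0.0279
gripper_force: 40.2
```

```bash
python3 -m pendant '[[[0,0,-2],[0,0,0]],[[0,0,-2],[0,0,0]],[[0,0,-1],[0,0,0]],[[0,0,0],[0,0,0]]]'
```

```text
time: 27.55
tcp_pos: [0.5098, -0.0049, 0.133]
tool_rot: [0.985, -0.173, 0.001, 0.0]
ft_force: [-2.9, -2.9, 8.1]
gripper_width: 0.0281
gripper_force: 41.0
```

Seated. Turning the first quarter, then a fresh grip for the second.

```bash
python3 -m pendant '[[[0.3,0,1],[0,0,0]],[[0,0,0],[0,0,0.174]],[[0,0,0],[0,0,0.174]],[[0,0,0],[0,0,0.175]],[[0,0,0],[0,0,0.174]],[[0,0,0],[0,0,0.175]],[[0,0,0],[0,0,0.175]],[[0,0,0],[0,0,0.175]],[[0,0,0],[0,0,0.174]],[[0,0,0],[0,0,0.175]]]' && python3 -m pendant '[[[0,0,0],[0,0,0]],[[0,0,0],[0,0,0]]]'
```

```text
time: 28.8
tcp_pos: [0.5107, -0.0048, 0.1337]
tool_rot: [0.817, 0.577, 0.001, 0.001]
ft_force: [2.6, -1.6, 2.4]
gripper_width: 0.0279
gripper_force: 40.5
time: 29.05
tcp_pos: [0.51, -0.0048, 0.1335]
tool_rot: [0.82, 0.573, 0.0, 0.0]
ft_force: [2.2, -2.7, 2.6]
gripper_width: 0.0278
gripper_force: 40.6
```

```bash
python3 -m pendant '[[[0,0,0],[0,0,0]],[[0,0,0],[0,0,0]],[[0,0,0],[0,0,0]],[[0,0,20],[0,0,-0.174]],[[0,0,20],[0,0,-0.174]],[[0,0,0],[0,0,-0.175]],[[0,0,0],[0,0,-0.175]],[[0,0,0],[0,0,-0.175]],[[0,0,0],[0,0,-0.175]],[[0,0,0],[0,0,-0.175]]]' 0 && python3 -m pendant '[[[0,0,0],[0,0,-0.174]],[[0,0,-20],[0,0,-0.174]],[[0,0,-20.5],[0,0,0]],[[0,0,0],[0,0,0]]]' && python3 -m pendant '[[[0,0,0],[0,0,0]],[[0,0,0],[0,0,0]],[[0,0,0],[0,0,0]],[[0,0,0],[0,0,0]],[[0,0,0],[0,0,0]]]' 1 40
```

```text
time: 30.3
tcp_pos: [0.5095, -0.0046, 0.1732]
tool_rot: [1.0, -0.003, -0.0, -0.0]
ft_force: [0.1, 0.3, 0.8]
gripper_width: 0.0853
gripper_force: 0.0
time: 30.8
tcp_pos: [0.5089, -0.0045, 0.1317]
tool_rot: [0.985, -0.173, -0.001, 0.0]
ft_force: [0.2, 0.5, -1.0]
gripper_width: 0.0855
gripper_force: 0.0
time: 31.42
tcp_pos: [0.51, -0.0045, 0.1335]
tool_rot: [0.985, -0.173, 0.001, -0.0]
ft_force: [-0.9, 1.7, 6.2]
gripper_width: 0.0284
gripper_force: 39.0
```

```bash
python3 -m pendant '[[[0.5,0,1.5],[0,0,0]],[[0,0,0],[0,0,0.174]],[[0,0,0],[0,0,0.174]],[[0,0,0],[0,0,0.175]],[[0,0,0],[0,0,0.174]],[[0,0,0],[0,0,0.175]],[[0,0,0],[0,0,0.175]],[[0,0,0],[0,0,0.175]],[[0,0,0],[0,0,0.174]],[[0,0,0],[0,0,0.175]]]' && python3 -m pendant '[[[0,0,0],[0,0,0]],[[0,0,0],[0,0,0]]]' && python3 -m pendant '[[[0,0,0],[0,0,0]],[[0,0,0],[0,0,0]],[[0,0,0],[0,0,0]],[[0,0,40],[0,0,0]],[[0,0,50],[0,0,0]],[[0,-50,20],[0,0,0]],[[-20,-55,0],[0,0,0]],[[-20,-55,0],[0,0,0]],[[-25,-55,0],[0,0,0]],[[-25,-55,0],[0,0,0]]]' 0 && python3 -m pendant '[[[-25,-55,0],[0,0,0]],[[-30,-50,0],[0,0,0]],[[-30,-50,0],[0,0,0]],[[-30,-50,0],[0,0,0]],[[0,0,0],[0,0,0]]]'
python3 - <<'E'
from h import *
T=grab("top",8);S=grab("scene",4)
h=cv2.cvtColor(T,cv2.COLOR_RGB2HSV)
for n,I in(("top",T),("scene",S)):
    h=cv2.cvtColor(I,cv2.COLOR_RGB2HSV)
    m=((h[...,1]>140)&((h[...,0]<15)|(h[...,0]>170))&(h[...,2]<190)).astype(np.uint8); N,l,st,ce=cv2.connectedComponentsWithStats(m)
    print(n,[(st[i].tolist(),ce[i].round(1).tolist()) for i in range(1,N) if st[i,4]>800 and st[i,0]>200 and st[i,0]<380])
V=cv2.GaussianBlur(T,(0,0),.6).astype(float).sum(2)
A=(.510,-.005); o=[];q=[]
for a in range(0,360,8):
    u=np.radians(a); d=np.array([np.cos(u),np.sin(u)])
    g=lambda rr,z:cv2.getRectSubPix(V.astype(np.float32),(1,1),tuple(map(float,proj("top",(*(np.array(A)+rr*d),z)))))[0,0]
    o.append((a,int(g(.056,.118)))); q.append((a,int(g(.031,.138))))
print("tab ring",o);print("vent ring",q)
E
```

```text
time: 32.67
tcp_pos: [0.5102, -0.0048, 0.1342]
tool_rot: [0.817, 0.577, 0.0, 0.0]
ft_force: [1.6, -0.4, -3.4]
gripper_width: 0.028
gripper_force: 39.7
time: 32.92
tcp_pos: [0.5101, -0.0047, 0.1342]
tool_rot: [0.82, 0.573, -0.0, 0.0]
ft_force: [0.3, -0.9, -2.7]
gripper_width: 0.0277
gripper_force: 39.7
time: 34.17
tcp_pos: [0.4192, -0.2763, 0.2444]
tool_rot: [0.819, 0.574, 0.0, 0.0]
ft_force: [0.8, 0.0, 0.4]
gripper_width: 0.0855
gripper_force: 0.0
time: 34.8
tcp_pos: [0.3031, -0.4823, 0.2437]
tool_rot: [0.82, 0.573, -0.0, -0.0]
ft_force: [-0.1, 1.0, -0.2]
gripper_width: 0.0852
gripper_force: 0.0
top [([289, 185, 55, 44, 1351], [316.8, 207.9])]
scene [([287, 182, 77, 59, 2224], [326.1, 215.0])]
tab ring [(0, 147), (8, 144), (16, 146), (24, 135), (32, 130), (40, 132), (48, 123), (56, 121), (64, 120), (72, 119), (80, 110), (88, 110), (96, 104), (104, 102), (112, 92), (120, 88), (128, 88), (136, 81), (144, 80), (152, 77), (160, 80), (168, 79), (176, 78), (184, 77), (192, 77), (200, 77), (208, 77), (216, 84), (224, 121), (232, 143), (240, 112), (248, 89), (256, 94), (264, 94), (272, 98), (280, 105), (288, 111), (296, 113), (304, 125), (312, 136), (320, 140), (328, 144), (336, 146), (344, 150), (352, 151)]
vent ring [(0, 142), (8, 144), (16, 145), (24, 147), (32, 146), (40, 142), (48, 133), (56, 129), (64, 136), (72, 138), (80, 139), (88, 136), (96, 137), (104, 139), (112, 142), (120, 146), (128, 146), (136, 140), (144, 128), (152, 118), (160, 109), (168, 105), (176, 103), (184, 107), (192, 110), (200, 115), (208, 113), (216, 115), (224, 114), (232, 116), (240, 116), (248, 116), (256, 116), (264, 118), (272, 119), (280, 119), (288, 121), (296, 120), (304, 121), (312, 122), (320, 126), (328, 129), (336, 131), (344, 135), (352, 138)]
```

```bash
python3 - <<'E'
from station import r
print(r.finish_job())
E
```

```text
the job is handed in; nothing more can be done
None
```

The job is handed in at about 35 s: the infuser stands in the middle of the drip dish, and the lid is back on with its tab within about 4° of the handle, but the pot turned about 4° on the cloth during the locking turn, and on my first try the fingers shut on top of the knob and pressed it with about 15 N.

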